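Clear and pop open the touch-latch compartment

ROBOT

A 6-joint arm with a two-finger parallel gripper is mounted at the origin on the work surface. World frame = base frame: x ahead of the robot, y to its left, z up, the work surface at z = 0. Lengths are in mm, angles in rad, forces in N, time in s.
With the tool pointing down it reaches from about 275 to 1000 mm from the base axis. Payload 8.4 kg.
Tool frame: the origin (TCP) lies on the centre line of the jaws, within the pads' length; the fingertips stand r.tip_reach ahead of it and the grasp point (between the pads) lies 3 mm ahead of it (r.tip_reach is the distance from the TCP to the fingertips, in mm); z points along the fingers, y is the direction in which the jaws open and shut (so a half turn about z gives the same grasp; the last joint's range is limited). The gripper opens to 85 mm and grips with 20 to 120 N. Pads are 22 mm wide; open, the fingers measure 114 mm over their backs; the gripper's body (76 mm by 85 mm) begins 54 mm behind the grasp point. The pads swing forward as they close: fully open they stand 13 mm farther back than shut.
Start: joints at [-1.128, 0.353, 1.633, -0, 1.155, -0.002], TCP at [268.922, -564.189, 253.281] pointing down, gripper open.
Joint ranges: [-2.63, 2.63], [-0.92, 2.1], [0.06, 2.66], [-1.3, 4.44], [0, 2.69], [-3.02, 3.02]. Speed limits (rad/s): [2.22, 2.22, 2.79, 3.14, 3.14, 3.14].

INTERFACE

Orientations are given as [roll, pitch, yaw] about the fixed x, y, z axes, in that order (R = Rz(yaw) Ry(pitch) Rx(roll)).
In Python, from rig import sense, optics, r, nets gives the robot as it stands. The module is installed in compiled form; this text tells all that it offers.
- The arm moves only by the tool carry_out, never from a script. Its argument "increments" is a list that holds one entry, the list of rows, each a list of 6 numbers: the shift along the tool's x, y, z normalised to -1 to 1, where 1 is 40 cm, then the turn, a rotation vector about the tool's x, y, z normalised to -1 to 1, where 1 is 60 degrees. A call has 1 to 5 rows; each row is the pose to reach, as a shift and turn from the pose commanded when the call began, along the tool's axes at that moment; what a row does not reach only later rows make up. A row lasts 1/12 s, in which the tool goes at most 41.7 mm and 7.16 degrees, less where a joint would pass 70% of its speed; a pose out of reach is approached as far as the arm can. A call with a number of a shift or a turn outside -1 to 1 is refused whole. A call with a gripper value outside its range is refused whole. "hand" is the closure, from 0 (fully open) to 1 (shut), set as the call begins (left out, the last holds). The fingers move at their own pace and stop on an object; "squeeze" is the grip in N (left out, the last holds). Time passes only in rows, so rows that repeat a pose let the fingers close. It gives the time, the measured TCP pose, the force and the opening at its end, in the units of the state.
- sense(): the state, without advancing time (a new reading comes with each control period).
- optics.grab_frame(name): name is "scene" or "top"; returns a dict with "img" (420x560x3 uint8, red, green, blue), "range_z" (420x560 float32, mm along the optical axis (not along the pixel's ray), 0 where there is no reading), "fov_y" (degrees; the focal length in pixels is half the picture's height over the tangent of half this angle, whatever the lens; pixels are square), "cx", "cy" (the principal point, pixels), "k1" (the pictures are not rectified: a ray, as slopes to the right and down, at radius r is drawn at 1 + k1 r^2 times it, then the intrinsics apply), "R" (3x3) and "t" (3): a world point X has camera coordinates R X + t. Camera axes: x right, y down, z forward; pixel columns grow to the right and rows downward; lengths in mm; the calibration is good to about 2 mm. A picture is of the moment at which its call begins.
- r.sign_off(): hands the job in, once; it reports no verdict.
Trained networks look in the newest picture that a camera, given by its name, has taken for a name from the list of things; names that differ only in an ending like _2 or _b are one class to them, and where a whole thing is asked for, a point or a joint stands for the part that bears it (a point fixed in the world has none). Each returns a list of dicts, best first, with "confidence" (0 to 1); they miss things now and then, are a little off and sometimes report something else, mostly with a low value. They report only what shows in the picture. A call takes as long as a camera call. They do not tell look-alikes from the thing itself.
- nets.trace(target, camera): "mask" (420x560 bool, what is visible of it).
- nets.tip_of(target, camera): "point" ([x, y, z] in mm, in world coordinates, good to about 4 mm: a listed point, or the origin of a listed thing).
The state is a dict: "clock": time; "qpos": joint angles; "qvel": joint speeds; "joint_efforts": joint torques, N m; "eef_pos": TCP position; "tcp_rot": TCP orientation; "contact_force": force on the tool from outside, world axes, zero at the start; "wrist_torque": the same for the moment, N m; "opening": opening from 0.0 (shut) to 1.0 (fully open).
Only numpy, scipy, OpenCV 4.12 (cv2) and the standard library are available. Lean on these libraries where they do the work, as an engineer would, in place of code of your own. Each camera call takes 0.05 s, during which the arm holds its last target.

TASK

A roll of yellow tape stands on the orange lid of the bench chest. Push it with the fingers, sliding and never lifting it, until it stands wholly on the black pad in the middle of the chest; then press the front edge of the orange lid down until its touch latch lets go, and move away so that the spring leaves that lid ajar. Keep the blue lid shut and do not knock or move the jar on it or the other things on the bench.

Things in the scene. Friction and masses are not known exactly. Their poses are not given: they have to be found in the camera images.
- chest: Fixed wooden base board of the chest, 170 x 470 x 12 mm (x, y, z), on the bench; it carries three units in a row along its y axis, each 150 x 150 mm and spaced 154 mm: the pad unit in the middle, the orange and the blue lid units on either side (which side varies). Origin: centre of its underside. Its -x side is the front, towards the robot; the units share its axes.
- pad: Fixed middle unit, a plywood block with a black rubber top, 150 x 150 mm, its flat top 89 mm above its origin (101 mm above the bench). Origin: centre of its underside. No rim; the unit tops are 4 mm apart, and lids stand 1 mm higher than the pad.
- orange_box: Fixed plywood compartment, 150 x 150 x 90 mm, closed by the orange lid, which is inset between its side walls (6 mm thick, tops 1 mm below the lid) and overhangs the lower front wall. Origin: centre of its underside; the lid's top is 90 mm above it (102 mm above the bench).
- orange_press (a point): Point on the top of the orange lid where to press: on its middle line, 25 mm back from its free front (-x) edge, 118 mm in front of its hinge line. It moves with the lid. The lid is an orange plate 143 mm (x) by 136 mm (y), 8 mm thick, hinged along its rear (+x) edge.
- orange_lid (a joint): Angle of the orange lid, rad: 0 shut, growing as its front rises. A spring pushes it open, a touch latch holds it. Pressed 5 to 8 mm down at the press point (-0.042 rad or lower, 8 to 10 N) the latch lets go; hard stop at -0.07. Pressed less it stays held: press again. Let go, it rises in about 1 s to rest near 0.37 (front edge 52 mm up). The roll's weight does not free it; it does not relatch.
- blue_box: Fixed compartment like the orange one but with a blue lid with the same touch latch, on the other side of the pad; a jar stands on that lid.
- blue_lid (a joint): Angle of the blue lid, rad: 0 shut. To be left shut.
- tape: Loose roll of yellow tape lying flat (hole upright) on the orange lid: outer diameter 68 mm, hole 38 mm, 36 mm tall, about 0.2 kg. Origin: centre of its underside.
- jar: Green glass jar with a steel lid, diameter 52 mm, 70 mm tall, upright on the blue lid. Origin: centre of its underside. Leave alone.
- can: Red spray can, diameter 56 mm, 160 mm tall, upright on the bench to the right of the chest. Leave alone.
- glue: White bottle with an orange cap, diameter 48 mm, 130 mm tall, upright on the bench to the left of the chest. Leave alone.
- screwdriver: Screwdriver lying on the bench, to the right of the chest. Leave alone.
- carton: Small cardboard carton, 80 x 110 x 60 mm, on the bench to the left. Leave alone.
- tin: Open aluminium tin, diameter 70 mm, 80 mm tall, on the bench to the right. Leave alone.
Things that resemble listed ones, but are neither listed nor needed, are in the scene too. Of the things like the tape, leave any that is red; of the rest the larger one is meant.

How it is judged:
By the outcome, as a careful person would: the job done as asked, in the order asked, and still so for the second after the job is handed in, with the robot touching nothing.
It also fails if it takes over 51 s, if anything falls off the work surface, if the arm or the gripper's body presses on something with over 40 N, if the wrist force passes 120 N, or if a joint passes its speed limit or range.

## Working session

There is one attempt and no reset: what is moved stays moved. The work goes in short steps, Python scripts to look and compute and a tool call to move; the robot and the scene stay as the last step left them, time stands still between calls to the robot, and variables do not carry over. Pictures are saved under pics/ and viewed, and the job is handed in when it is done.

Besides the shell and the picture viewer there is one more tool, called after "Emit:" as name([rows], argument=value, ...), one row to a line, values as JSON. carry_out: Moves the arm, as the interface text tells. Its arguments: {"type":"object","properties":{"increments":{"type":"array","items":{"type":"array","items":{"type":"array","items":{"type":"number","minimum":-1,"maximum":1}}}},"hand":{"type":"number"},"squeeze":{"type":"number"}},"required":["increments"]}

```bash
mkdir -p pics; cat > h.py <<'E'
import numpy as np, cv2
from rig import sense, optics, r, nets
def grab(n,fn=None):
    f=optics.grab_frame(n)
    if fn: cv2.imwrite('pics/'+fn,cv2.cvtColor(f['img'],cv2.COLOR_RGB2BGR))
    return f
def world(f):
    h,w=f['range_z'].shape; F=h/2/np.tan(np.radians(f['fov_y'])/2)
    K=np.array([[F,0,f['cx']],[0,F,f['cy']],[0,0,1.]]); D=np.array([f['k1'],0,0,0.])
    u,v=np.meshgrid(np.arange(w),np.arange(h))
    p=cv2.undistortPoints(np.stack([u,v],-1).reshape(-1,1,2).astype(np.float64),K,D).reshape(h,w,2)
    z=f['range_z'].astype(float)
    c=np.dstack([p*z[...,None],z])
    X=(c-np.array(f['t']).ravel())@np.array(f['R'])
    X[z==0]=np.nan
    return X
E
python3 - <<'E'
from h import *
print(sense(), r.tip_reach)
for n in ('scene','top'):
    f=grab(n,n+'0.png')
    for t in ['chest','pad','orange_box','orange_press','blue_box','tape','jar','can','glue']:
        print(n,t,[(np.round(d['point'],1).tolist(),round(d['confidence'],2)) for d in nets.tip_of(t,n)[:3]])
E
```

```text
{'clock': 0.0, 'qpos': array([-1.12840252e+00,  3.53651608e-01,  1.63414280e+00,  3.98607322e-05,
        1.15518472e+00, -2.39702138e-03]), 'qvel': array([-1.25220231e-03,  5.23212497e-05,  2.76618520e-04, -1.30336177e-03,
       -6.13127575e-04, -7.72633844e-04]), 'joint_efforts': array([ 7.24816236e-04, -6.05255198e+01, -3.42067373e+01,  6.43444560e-05,
        9.42718587e-03,  2.41842957e-05]), 'eef_pos': array([ 268.73955232, -563.77920005,  252.55578428]), 'tcp_rot': array([-3.14020626e+00, -3.97683371e-05,  4.44774680e-01]), 'contact_force': array([0.2253616 , 0.2113346 , 0.68614675]), 'wrist_torque': array([-0.04140828, -0.05693217,  0.02535072]), 'opening': 0.9990501471172668} 22.0
scene chest []
scene pad [([590.4, -51.8, 10.3], 0.66)]
scene orange_box [([615.8, -206.4, 10.6], 0.68)]
scene orange_press [([564.2, -208.7, 101.5], 0.74)]
scene blue_box [([565.8, 102.4, 10.8], 0.9)]
scene tape [([390.0, -113.8, -1.5], 0.96), ([772.6, -259.7, -4.6], 0.64), ([639.7, -194.8, 99.0], 0.57)]
scene jar [([589.5, 101.8, 103.5], 0.62), ([685.2, -416.6, -0.3], 0.62)]
scene can []
scene glue [([611.6, 459.0, 0.0], 0.91)]
top chest [([589.0, 102.0, 102.2], 0.16)]
top pad [([590.9, -51.5, 6.7], 0.91)]
top orange_box [([613.2, -203.6, 7.2], 0.62)]
top orange_press [([569.8, -208.5, 101.4], 0.72)]
top blue_box [([565.4, 103.7, 10.8], 0.85)]
top tape [([391.8, -115.0, 3.4], 0.81), ([633.7, -193.2, 101.0], 0.74), ([680.3, -419.0, 0.3], 0.59)]
top jar [([588.9, 101.5, 101.3], 0.78)]
top can [([573.7, -484.2, 0.8], 0.93)]
top glue [([614.7, 458.7, 1.0], 0.54)]
```

View pics/scene0.png

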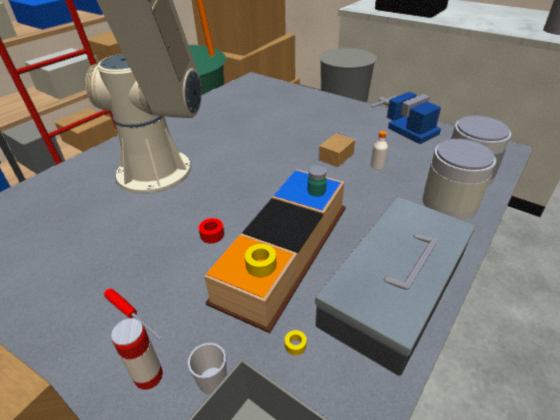

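View pics/top0.png

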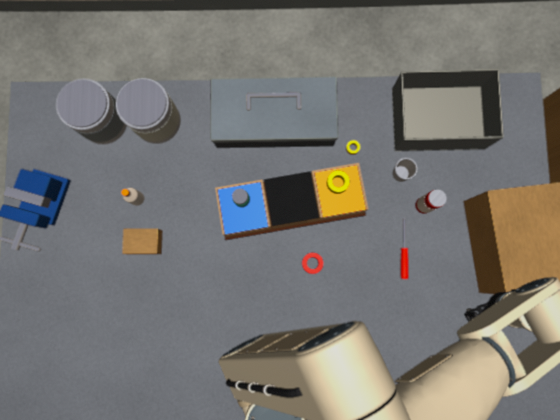

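The pictures show the tall yellow roll on the orange lid at scene (260,260) and top (339,181). The red roll is on the bench in front, and the small yellow one is behind the chest. The chest is yawed slightly. Next I measure the exact geometry.

```bash
cat > meas.py <<'E'
from h import *
def meas(n,fn):
    f=grab(n,fn); X=world(f); hsv=cv2.cvtColor(f['img'],cv2.COLOR_RGB2HSV); H,S,V=[hsv[...,i].astype(int) for i in range(3)]
    reg=(abs(X[...,0]-590)<140)&(abs(X[...,1]+50)<270)
    for nm,m in dict(orange=(H>11)&(H<23)&(S>200)&(abs(X[...,2]-102)<6),
                     blue=(H>95)&(H<120)&(S>150)&(abs(X[...,2]-102)<6),
                     black=(V<50)&(abs(X[...,2]-101)<6),
                     tape=(H>=24)&(H<35)&(S>150)&(X[...,2]>128)).items():
        m=m&reg
        P=X[m]
        if len(P)<10: print(n,nm,len(P));continue
        if nm=='tape':
            (c,rad)=cv2.minEnclosingCircle(P[:,:2].astype(np.float32)); print(n,nm,len(P),np.round(c,1),round(rad,1),P[:,2].mean().round(1))
        else:
            q=cv2.minAreaRect(P[:,:2].astype(np.float32)); print(n,nm,len(P),np.round(q[0],1),np.round(q[1],1),round(q[2],2),np.median(P[:,2]).round(1))
if __name__=='__main__':
    import sys
    for n in ('scene','top'): meas(n,n+sys.argv[1]+'.png')
    s=sense(); print({k:np.round(s[k],3) for k in ('clock','qpos','eef_pos','tcp_rot','contact_force','opening')})
E
python3 meas.py 1
```

```text
scene orange 2047 [ 611.6 -204. ] [141.4 136.5] 8.55 103.5
scene blue 1135 [562.5  97.7] [141.8 135.5] 8.25 103.6
scene black 2371 [591.2 -52.9] [147.4 150.3] 9.22 102.4
scene tape 461 [ 635.  -196.8] 34.4 138.3
top orange 1358 [ 608.7 -204.1] [140.9 131.8] 9.29 102.2
top blue 1463 [560.2 100.5] [140.  130.5] 9.0 102.1
top black 2023 [587.7 -51.6] [148.1 146.5] 9.14 101.0
top tape 277 [ 634.1 -194.8] 34.8 137.6
{'clock': np.float64(1.1), 'qpos': array([-1.128,  0.353,  1.633,  0.   ,  1.155, -0.002]), 'eef_pos': array([ 268.914, -564.183,  253.284]), 'tcp_rot': array([-3.142, -0.   ,  0.445]), 'contact_force': array([-0.26 , -0.974,  0.011]), 'opening': np.float64(0.998)}
```

```bash
cat > go.py <<'E'
import sys
from h import *
from scipy.spatial.transform import Rotation as Ro
x,y,z,yaw=map(float,sys.argv[1:5])
s=sense(); p=s['eef_pos']; R0=Ro.from_euler('xyz',[np.pi,0,s['tcp_rot'][2]])
Rt=Ro.from_euler('xyz',[np.pi,0,yaw])
print('t',s['clock'],'p',p.round(1),'rot',s['tcp_rot'].round(4),'F',s['contact_force'].round(1),'q',s['qpos'].round(2))
print('shift',(R0.inv().apply(np.array([x,y,z])-p)/400).round(4),'turn',((R0.inv()*Rt).as_rotvec()/np.radians(60)).round(4))
E
python3 go.py 643 -250 250 1.728
```

```text
t 1.1 p [ 268.9 -564.2  253.3] rot [-3.1416 -0.      0.4448] F [-0.3 -1.   0. ] q [-1.13  0.35  1.63  0.    1.16 -0.  ]
shift [ 1.1822 -0.3066  0.0082] turn [ 0.      0.     -1.2254]
```

Emit:
carry_out([
  [[0.1,-0.026,0,0,0,-0.11],[0.2,-0.052,0,0,0,-0.22],[0.3,-0.078,0,0,0,-0.33],[0.4,-0.104,0,0,0,-0.44],[0.5,-0.13,0,0,0,-0.55]],
], hand=0.4, squeeze=40)

```text
clock: 1.52
eef_pos: [428.2, -429.9, 253.5]
tcp_rot: [3.141, 0.0, 1.026]
contact_force: [0.9, -0.7, 0.3]
opening: 0.599
```

```bash
python3 go.py 643 -250 250 1.728; python3 -c "
from h import *;print(sense()['opening'])"
```

```text
t 1.5167 p [ 428.2 -429.9  253.5] rot [3.1413e+00 1.0000e-04 1.0259e+00] F [ 0.9 -0.7  0.3] q [-0.79  0.32  1.67  0.    1.14 -0.24]
shift [0.6629 0.2261 0.0086] turn [ 0.      0.     -0.6704]
0.5990374996675372
```

Emit:
carry_out([
  [[0.095,0.032,0,0,0,-0.11],[0.19,0.065,0,0,0,-0.22],[0.285,0.097,0,0,0,-0.33],[0.38,0.13,0,0,0,-0.44],[0.475,0.162,0,0,0,-0.55]],
])

```text
clock: 1.93
eef_pos: [583.0, -301.6, 253.4]
tcp_rot: [3.141, 0.0, 1.603]
contact_force: [0.8, -0.1, 0.2]
opening: 0.601
```

```bash
python3 go.py 643 -250 200 1.728
```

```text
t 1.9333 p [ 583.  -301.6  253.4] rot [3.1414e+00 2.0000e-04 1.6025e+00] F [ 0.8 -0.1  0.2] q [-0.48  0.4   1.56 -0.    1.18 -0.51]
shift [0.1241 0.1539 0.1336] turn [ 0.      0.     -0.1198]
```

Emit:
carry_out([
  [[0.062,0.077,0.06,0,0,-0.06],[0.124,0.154,0.11,0,0,-0.12],[0.124,0.154,0.13,0,0,-0.12],[0.124,0.154,0.13,0,0,-0.12],[0.124,0.154,0.13,0,0,-0.12]],
])

```text
clock: 2.35
eef_pos: [641.3, -251.8, 200.5]
tcp_rot: [-3.139, -0.001, 1.722]
contact_force: [-0.2, 0.7, -0.2]
opening: 0.601
```

```bash
python3 meas.py 2; python3 go.py 643 -250 137 1.728; python3 - <<'E'
from h import *
for n in('scene','top'):
    f=optics.grab_frame(n);X=world(f)
    m=(np.hypot(X[...,0]-643,X[...,1]+250)<70)&(X[...,2]>145)&(X[...,2]<260)
    print(n,m.sum(),np.nanmin(X[...,2][m]) if m.any() else '', np.sort(X[...,2][m])[:20].round(0))
E
```

```text
scene orange 1893 [ 610.8 -204.5] [142.4 136.6] 9.4 103.5
scene blue 1129 [561.6  98.3] [142.4 134.7] 8.42 103.6
scene black 1931 [589.6 -52.7] [150.3 149.5] 9.3 102.3
scene tape 333 [ 655.3 -213.7] 52.8 143.6
top orange 502 [ 608.4 -201.6] [140.9 128. ] 8.94 102.3
top blue 1469 [559.9 100.7] [139.5 130.7] 9.39 102.2
top black 2045 [587.9 -51.5] [148.3 147.9] 9.24 100.9
top tape 154 [ 598.1 -174.5] 71.6 182.0
{'clock': np.float64(2.45), 'qpos': array([-0.378,  0.498,  1.529, -0.   ,  1.114, -0.528]), 'eef_pos': array([ 641.338, -253.182,  202.238]), 'tcp_rot': array([3.141e+00, 1.000e-03, 1.721e+00]), 'contact_force': array([-0.414,  0.027, -0.086]), 'opening': np.float64(0.599)}
t 2.45 p [ 641.3 -253.2  202.2] rot [3.1412e+00 7.0000e-04 1.7207e+00] F [-0.4  0.  -0.1] q [-0.38  0.5   1.53 -0.    1.11 -0.53]
shift [0.0072 0.0053 0.1631] turn [ 0.     0.    -0.007]
scene 884 184.90555888328558 [185. 185. 186. 186. 188. 188. 189. 189. 189. 189. 189. 189. 190. 190.
 190. 190. 190. 191. 191. 191.]
top 40 145.54046329996376 [146. 190. 206. 209. 225. 230. 231. 233. 234. 234. 235. 235. 235. 236.
 237. 237. 237. 237. 239. 239.]
```

View pics/scene2.png

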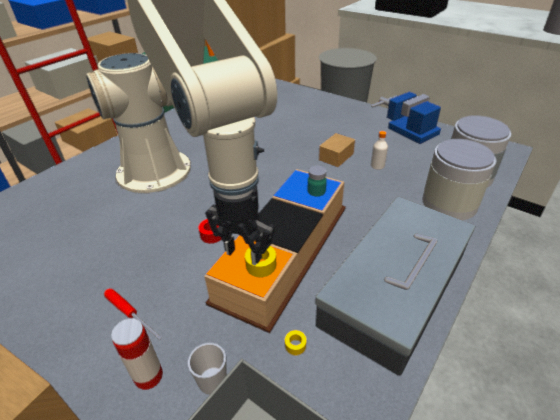

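The scene view shows the half-open gripper straight behind the roll, at (240,235). Depth puts the fingertips about 18 mm below the TCP. I lower to tips at roughly 115 mm.

Emit:
carry_out([
  [[0.003,0.005,0.06,0,0,-0.007],[0.003,0.005,0.12,0,0,-0.007],[0.003,0.005,0.173,0,0,-0.007],[0.003,0.005,0.173,0,0,-0.007],[0.003,0.005,0.173,0,0,-0.007]],
])

```text
clock: 2.97
eef_pos: [642.8, -251.1, 132.1]
tcp_rot: [-3.14, -0.001, 1.728]
contact_force: [-0.2, -0.2, 0.7]
opening: 0.598
```

```bash
python3 meas.py 3; python3 go.py 616 -86 133 1.728
```

```text
scene orange 1256 [ 612.  -204.5] [141.  136.8] 9.16 103.5
scene blue 1132 [561.7  98.4] [141.2 136.7] 8.93 103.5
scene black 2118 [591.2 -52.1] [146.7 150.8] 9.41 102.4
scene tape 73 [ 651.  -212.4] 54.8 149.0
top orange 426 [ 607.4 -192.8] [140.2 110.2] 9.34 102.2
top blue 1472 [560.  100.4] [139.7 130.3] 8.89 102.1
top black 2052 [588.  -51.5] [148.5 147.4] 9.04 100.9
top tape 138 [ 604.3 -169.4] 67.6 159.9
{'clock': np.float64(3.067), 'qpos': array([-0.374,  0.571,  1.572, -0.   ,  0.995, -0.532]), 'eef_pos': array([ 644.439, -251.384,  134.086]), 'tcp_rot': array([3.139e+00, 1.000e-03, 1.729e+00]), 'contact_force': array([0.458, 0.419, 0.918]), 'opening': np.float64(0.598)}
t 3.0667 p [ 644.4 -251.4  134.1] rot [3.1395e+00 1.3000e-03 1.7288e+00] F [0.5 0.4 0.9] q [-0.37  0.57  1.57 -0.    1.   -0.53]
shift [ 0.4195 -0.0052  0.0027] turn [ 0.     -0.      0.0008]
```

View pics/scene3.png

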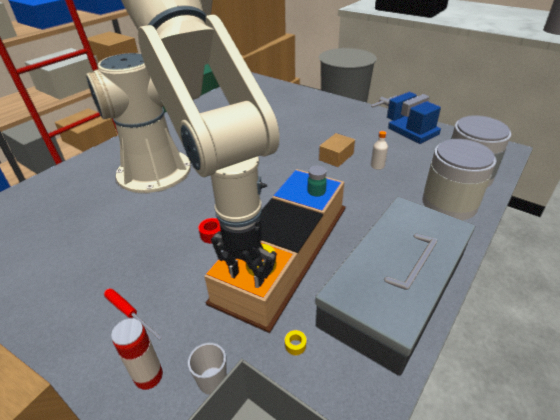

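Emit:
carry_out([
  [[0.02,-0.001,0,0,0,0],[0.04,-0.002,0,0,0,0],[0.06,-0.003,0,0,0,0],[0.08,-0.004,0,0,0,0],[0.1,-0.005,0,0,0,0]],
])

```text
clock: 3.48
eef_pos: [635.8, -210.6, 133.0]
tcp_rot: [3.14, 0.001, 1.73]
contact_force: [0.0, -3.2, 2.6]
opening: 0.603
```

```bash
python3 go.py 607.4 -81.6 133 1.728; python3 - <<'E'
from h import *
for n in('scene','top'):
    grab(n,n+'4.png')
E
```

```text
t 3.4833 p [ 635.8 -210.6  133. ] rot [3.1402e+00 1.2000e-03 1.7303e+00] F [ 0.  -3.2  2.6] q [-0.32  0.54  1.63 -0.    0.97 -0.48]
shift [ 3.297e-01 -1.890e-02 -1.000e-04] turn [-0.     -0.      0.0022]
```

View pics/scene4.png

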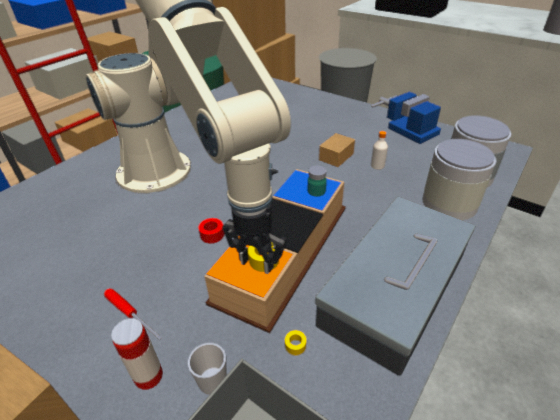

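View pics/top4.png

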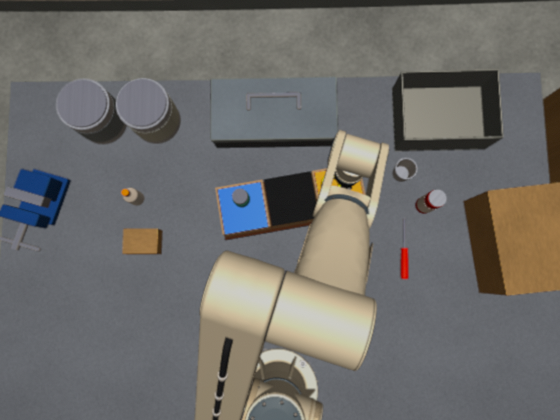

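The scene view shows the roll seated between the two fingers at (260,258), with about 3 N of push force. I keep pushing.

Emit:
carry_out([
  [[0.02,-0.001,0,0,0,0],[0.04,-0.002,0,0,0,0],[0.06,-0.003,0,0,0,0],[0.08,-0.004,0,0,0,0],[0.1,-0.006,0,0,0,0]],
])

```text
clock: 4.0
eef_pos: [626.7, -171.4, 132.2]
tcp_rot: [3.141, 0.0, 1.73]
contact_force: [0.7, -3.6, 3.3]
opening: 0.598
```

Emit:
carry_out([
  [[0.02,-0.001,0,0,0,0],[0.04,-0.002,0,0,0,0],[0.06,-0.003,0,0,0,0],[0.08,-0.004,0,0,0,0],[0.1,-0.006,0,0,0,0]],
])

```text
clock: 4.42
eef_pos: [617.5, -131.9, 131.7]
tcp_rot: [-3.141, -0.001, 1.73]
contact_force: [-0.4, -0.7, -0.6]
opening: 0.599
```

```bash
python3 go.py 607.4 -81.6 133 1.728; python3 - <<'E'
from h import *
for n in('scene','top'):
    grab(n,n+'5.png')
    print([(np.round(d['point'],1).tolist(),round(d['confidence'],2)) for d in nets.tip_of('tape',n)[:3]])
E
```

```text
t 4.4167 p [ 617.5 -131.9  131.7] rot [-3.1409e+00 -6.0000e-04  1.7297e+00] F [-0.4 -0.7 -0.6] q [-0.21  0.49  1.71  0.    0.93 -0.37]
shift [ 0.1282 -0.0051 -0.0032] turn [ 0.     -0.      0.0016]
[([616.9, -102.4, 102.4], 0.82), ([776.1, -259.5, -0.0], 0.74), ([389.2, -114.5, -4.0], 0.68)]
[([773.8, -257.6, 0.1], 0.55), ([610.4, -99.6, 98.0], 0.47)]
```

View pics/scene5.png

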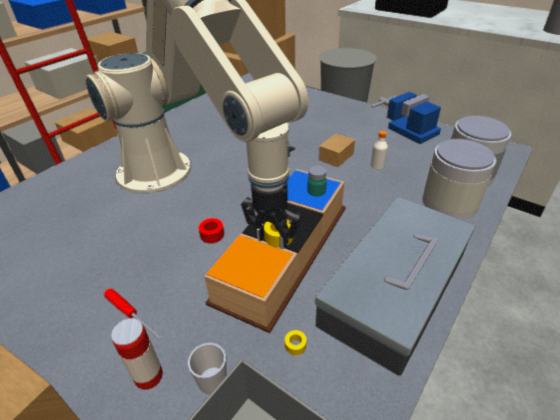

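Emit:
carry_out([
  [[0.02,-0.001,0,0,0,0],[0.04,-0.002,0,0,0,0],[0.06,-0.003,0,0,0,0],[0.08,-0.004,0,0,0,0],[0.1,-0.005,0,0,0,0]],
])

```text
clock: 5.03
eef_pos: [609.5, -92.9, 132.0]
tcp_rot: [-3.141, -0.0, 1.73]
contact_force: [0.3, -1.5, 0.4]
opening: 0.598
```

Emit:
carry_out([
  [[0.015,0,0,0,0,0],[0.025,0,0,0,0,0],[0.033,0,0,0,0,0],[0.035,0,0,0,0,0]],
])

```text
clock: 5.37
eef_pos: [607.4, -79.4, 132.0]
tcp_rot: [-3.141, -0.0, 1.73]
contact_force: [0.4, -1.9, -0.3]
opening: 0.602
```

```bash
python3 go.py 607.4 -81.6 133 1.728; python3 - <<'E'
from h import *
for n in('scene','top'):
    grab(n,n+'6.png')
    print([(np.round(d['point'],1).tolist(),round(d['confidence'],2)) for d in nets.tip_of('tape',n)[:3]])
E
```

```text
t 5.3667 p [607.4 -79.4 132. ] rot [-3.1415e+00 -1.0000e-04  1.7302e+00] F [ 0.4 -1.9 -0.3] q [-0.13  0.47  1.76  0.    0.91 -0.29]
shift [-0.0054 -0.0009 -0.0024] turn [ 0.     -0.      0.0021]
[([772.7, -264.1, -3.3], 0.86), ([603.9, -50.7, 104.2], 0.78), ([390.2, -115.1, -2.0], 0.78)]
[([776.4, -257.6, 0.9], 0.6), ([598.9, -48.6, 100.0], 0.48)]
```

View pics/scene6.png

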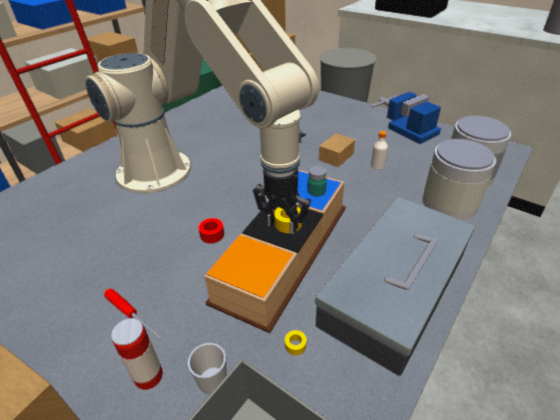

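The roll sits on the pad near its centre, at scene (287,218). I back straight off, then rise.

Emit:
carry_out([
  [[-0.04,0,0,0,0,0],[-0.1,0,0,0,0,0],[-0.17,0,-0.01,0,0,0],[-0.24,0,-0.06,0,0,0],[-0.3,0,-0.12,0,0,0]],
])

```text
clock: 5.98
eef_pos: [625.4, -200.9, 179.0]
tcp_rot: [-3.139, -0.001, 1.729]
contact_force: [0.4, 0.5, 0.6]
opening: 0.601
```

Emit:
carry_out([
  [[0,0,-0.01,0,0,0],[0,0,-0.01,0,0,0],[0,0,-0.01,0,0,0],[0,0,-0.01,0,0,0],[0,0,-0.01,0,0,0]],
], hand=1)

```text
clock: 6.4
eef_pos: [625.7, -197.6, 182.8]
tcp_rot: [-3.14, -0.001, 1.731]
contact_force: [-0.1, -0.5, -0.5]
opening: -0.001
```

```bash
python3 meas.py 7; python3 go.py 565 -210.5 170 1.728; python3 - <<'E'
from h import *
for n in('scene','top'):
    grab(n,n+'8.png')
    for t in('tape','orange_press'): print([(np.round(d['point'],1).tolist(),round(d['confidence'],2)) for d in nets.tip_of(t,n)[:3]])
E
```

```text
scene orange 2812 [ 604.1 -156.8] [142.1 233.4] 8.98 103.5
scene blue 1135 [561.8  98.6] [140.8 137.3] 9.11 103.6
scene black 1038 [590.8 -53.3] [149.6 148.9] 9.84 102.4
scene tape 317 [634.8 -98.8] 94.4 139.1
top orange 254 [ 623.8 -156.5] [ 93.6 227.1] 4.16 102.3
top blue 1465 [560.2 100.7] [140.3 130.9] 8.98 102.1
top black 1560 [587.8 -51.6] [148.5 147.6] 9.18 101.1
top tape 273 [601.1 -46.9] 34.3 136.7
{'clock': np.float64(6.5), 'qpos': array([-0.308,  0.47 ,  1.621,  0.   ,  1.052, -0.468]), 'eef_pos': array([ 626.056, -197.618,  183.168]), 'tcp_rot': array([-3.140e+00, -1.000e-03,  1.731e+00]), 'contact_force': array([-0.064,  0.854, -0.201]), 'opening': np.float64(-0.002)}
t 6.5 p [ 626.1 -197.6  183.2] rot [-3.1402e+00 -8.0000e-04  1.7307e+00] F [-0.1  0.9 -0.2] q [-0.31  0.47  1.62  0.    1.05 -0.47]
shift [-0.0075 -0.1558  0.0329] turn [ 0.     -0.      0.0025]
[([603.8, -49.3, 100.4], 0.96), ([772.6, -265.0, -3.2], 0.83), ([389.2, -115.7, -1.2], 0.63)]
[([565.1, -209.6, 101.8], 0.9)]
[([601.4, -47.8, 99.3], 0.84)]
[([570.2, -209.9, 102.5], 0.58)]
```

View pics/scene8.png

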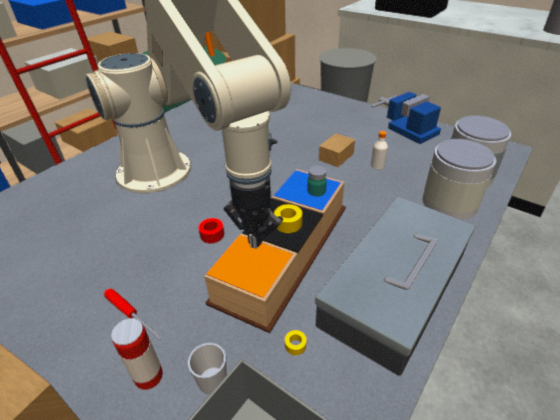

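The roll shows at scene (289,217), wholly on the pad, with its centre about 13 mm behind and 2 mm left of the pad's centre. The gripper is clear. Next I press the lid with closed fingers.

Emit:
carry_out([
  [[-0.004,-0.08,0.03,0,0,0],[-0.007,-0.153,0.08,0,0,0],[-0.007,-0.153,0.12,0,0,0],[-0.007,-0.153,0.12,0,0,0],[-0.007,-0.153,0.12,0,0,0]],
])

```text
clock: 7.22
eef_pos: [566.5, -211.0, 135.9]
tcp_rot: [-3.141, -0.0, 1.729]
contact_force: [1.3, -0.5, -0.0]
opening: 0.0
```

```bash
python3 go.py 566 -210.5 126 1.73
```

```text
t 7.2167 p [ 566.5 -211.   135.9] rot [-3.1410e+00 -5.0000e-04  1.7294e+00] F [ 1.3 -0.5 -0. ] q [-0.36  0.45  1.77  0.    0.92 -0.52]
shift [ 0.0013 -0.0011  0.0248] turn [-0.      0.     -0.0006]
```

Emit:
carry_out([
  [[0,0,0.01,0,0,0],[0,0,0.02,0,0,0],[0,0,0.026,0,0,0],[0,0,0.03,0,0,0],[0,0,0.03,0,0,0]],
])

```text
clock: 7.63
eef_pos: [567.1, -210.9, 124.3]
tcp_rot: [3.141, 0.0, 1.73]
contact_force: [1.2, 1.3, 0.9]
opening: -0.002
```

Emit:
carry_out([
  [[0,0,0.004,0,0,0],[0,0,0.008,0,0,0],[0,0,0.01,0,0,0],[0,0,0.01,0,0,0]],
])

```text
clock: 7.97
eef_pos: [567.0, -210.9, 120.9]
tcp_rot: [3.141, 0.0, 1.73]
contact_force: [-0.9, 0.6, 6.4]
opening: -0.002
```

Emit:
carry_out([
  [[0,0,0.003,0,0,0],[0,0,0.006,0,0,0],[0,0,0.007,0,0,0],[0,0,0.007,0,0,0]],
])

```text
clock: 8.3
eef_pos: [567.1, -211.0, 118.2]
tcp_rot: [3.14, 0.0, 1.73]
contact_force: [-1.8, 1.1, 7.5]
opening: -0.005
```

Emit:
carry_out([
  [[0,0,0.001,0,0,0],[0,0,0.002,0,0,0],[0,0,0.002,0,0,0]],
])

```text
clock: 8.55
eef_pos: [567.1, -211.0, 117.5]
tcp_rot: [3.14, 0.0, 1.73]
contact_force: [-1.6, 0.6, 7.8]
opening: -0.003
```

Emit:
carry_out([
  [[0,0,-0.08,0,0,0],[0,0,-0.18,0,0,0],[0,-0.05,-0.28,0,0,0],[0,-0.15,-0.35,0,0,0],[0,-0.25,-0.38,0,0,0]],
])

```text
clock: 8.97
eef_pos: [478.0, -225.9, 268.6]
tcp_rot: [3.137, 0.003, 1.731]
contact_force: [0.5, -0.8, 0.2]
opening: -0.001
```

Emit:
carry_out([
  [[-0.1,-0.1,0,0,0,0],[-0.2,-0.2,0,0,0,0],[-0.3,-0.3,0,0,0,0],[-0.4,-0.3,0,0,0,0],[-0.4,-0.3,0,0,0,0]],
])

```text
clock: 9.38
eef_pos: [381.8, -404.2, 265.8]
tcp_rot: [3.141, 0.001, 1.729]
contact_force: [1.7, -0.1, -0.0]
opening: 0.002
```

Emit:
carry_out([
  [[0,0,0,0,0,0],[0,0,0,0,0,0],[0,0,0,0,0,0],[0,0,0,0,0,0],[0,0,0,0,0,0]],
])

```text
clock: 9.8
eef_pos: [383.8, -401.2, 265.2]
tcp_rot: [-3.142, -0.0, 1.731]
contact_force: [0.1, 0.6, -0.0]
opening: -0.001
```

```bash
python3 meas.py 9; python3 - <<'E'
from h import *
for n in('scene','top'):
    for t in('tape','jar','orange_press'): print(t,[(np.round(d['point'],1).tolist(),round(d['confidence'],2)) for d in nets.tip_of(t,n)[:3]])
E
```

```text
scene orange 362 [ 635.5 -157. ] [ 91.9 223.2] 43.01 105.3
scene blue 1136 [561.5  98.8] [143.5 136.8] 8.74 103.6
scene black 1380 [590.9 -51.9] [148.  151.2] 9.01 102.2
scene tape 352 [601.2 -49. ] 35.4 137.3
top orange 185 [ 644.7 -139.1] [ 52.1 249.7] 24.24 105.5
top blue 1446 [560.3 100.3] [140.2 130.8] 9.33 102.2
top black 1659 [587.8 -51.7] [148.5 146.9] 9.12 101.1
top tape 270 [601.2 -47.3] 34.3 136.7
{'clock': np.float64(9.9), 'qpos': array([-0.811,  0.233,  1.771,  0.   ,  1.137, -0.971]), 'eef_pos': array([ 383.852, -401.433,  265.23 ]), 'tcp_rot': array([ 3.142, -0.   ,  1.731]), 'contact_force': array([-0.315, -0.471, -0.208]), 'opening': np.float64(0.002)}
tape [([773.1, -267.1, -2.1], 0.94), ([387.6, -114.7, -1.8], 0.8), ([604.3, -48.7, 102.2], 0.61)]
jar [([591.4, 103.8, 102.4], 0.91), ([437.1, -418.0, 2.2], 0.29)]
orange_press [([573.7, -208.1, 147.6], 0.74), ([606.2, -44.8, 98.1], 0.69)]
tape [([773.8, -261.7, 0.4], 0.7), ([600.6, -51.1, 99.5], 0.62), ([579.4, -205.1, 142.9], 0.57)]
jar [([589.3, 103.5, 103.2], 0.74)]
orange_press [([578.5, -208.4, 145.4], 0.75), ([574.6, -485.7, -1.1], 0.67)]
```

View pics/scene9.png

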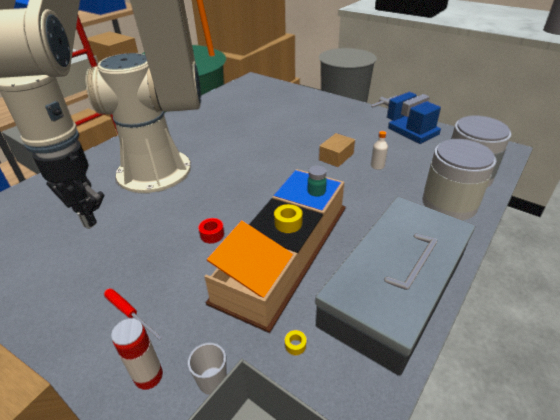

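View pics/top9.png

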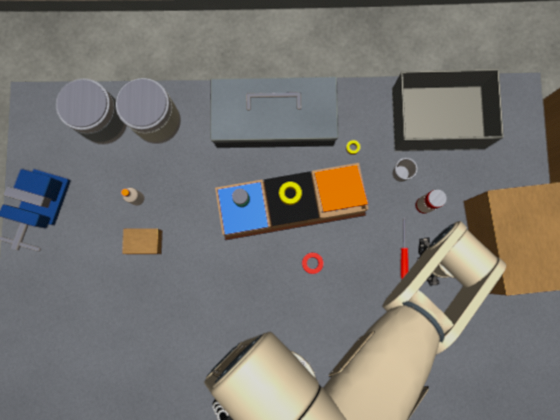

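The pictures show the lid ajar at scene (250,258), with its press point about 44 mm up. The roll is on the pad at (288,217), the blue lid is shut with its jar standing, and the arm is clear.

```bash
python3 -c "
from rig import r
print(r.sign_off())"
```

```text
the job is handed in; nothing more can be done
None
```

I pushed the yellow roll off the orange lid onto the black pad, then pressed the orange lid about 6.5 mm (about 8 N) and moved the arm away. The job was handed in at about 10 s.

**Last checks:**
- **Roll:** it stands wholly on the pad. Its centre is about 12 mm behind and 4 mm left of the pad's centre, within the 41 mm allowed.
- **Orange lid:** it is ajar. The press point is about 44 mm up, which matches 0.37 rad.
- **Blue lid and jar:** the lid measures shut, and the jar is within about 2 mm of where it was first seen, which is within the measuring error.
- **Other things:** they look unmoved in the pictures; I did not measure each one again. The arm touches nothing.

**Disagreements:** the networks sometimes ranked the look-alike rolls above the right one, and in the last picture the top camera also reported a false roll on the raised lid. I set these aside using the pictures and depth. The force at the latch read 7.8 N, just under the stated 8 to 10 N, but the lid did open.

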